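Hang the gauge-block basket to drain and prove the hooks

ROBOT

A 6-joint arm with a two-finger parallel gripper is mounted at the origin on the work surface. World frame = base frame: x ahead of the robot, y to its left, z up, the work surface at z = 0. Lengths are in m, angles in rad, forces in N, time in s.
With the tool pointing down it reaches from about 0.325 to 0.9 m from the base axis. Payload 6.1 kg.
Tool frame: the origin (TCP) lies at the very end of the fingers, on their centre line; the grasp point (between the pads) lies 19 mm behind it; z points along the fingers, y is the line along which they close (so a half turn about z gives the same grasp; the last joint's range is limited). The gripper opens to 87 mm and grips with 3 to 60 N. Pads are 19 mm wide; open, the fingers measure 117 mm over their backs; the gripper's body (75 mm by 190 mm) begins 51 mm behind the grasp point.
Start: joints at [1.084, 0.22, 1.526, -0, 1.395, -0.126], TCP at [0.221, 0.585, 0.223] pointing down, gripper open.
Joint ranges: [-2.98, 2.98], [-0.91, 2.08], [0.09, 2.57], [-1.24, 4.39], [0.2, 2.65], [-2.68, 2.68]. Speed limits (rad/s): [2.57, 2.57, 3.01, 3.14, 3.14, 3.14].

INTERFACE

Orientations are given as a rotation vector (axis times angle).
In Python, from plant import * gives the robot as it stands.
- The arm moves only by the shell command python3 -m jog 'ROWS' [FORCE]. ROWS is a JSON list of rows, 1 to 5 of them, each of 5 numbers: dx, dy, dz in m, then a turn about the tool's z in rad, then the finger opening in m; each row shifts and turns the commanded pose from where the row before left it, along the tool's axes as they then stand; what a row does not reach is not made up. A row lasts 1/12 s, in which the tool goes at most 0.0417 m and 0.125 rad, less where a joint would pass 70% of its speed; a pose out of reach is approached as far as the arm can. The fingers move at their own pace and stop on an object; FORCE is the grip in N (left out, the last holds). Time passes only in rows, so rows that do not move let the fingers close. It prints the time, the measured TCP pose, the force, the opening and the grip force at its end.
- state(): the state, without advancing time (a new reading comes with each control period).
- get_image(name): name is "side" or "top" or "wrist"; returns a dict with "image" (480x640x3 uint8, red, green, blue), "fx", "fy", "cx", "cy" (pixels), "world_from_camera" (4x4, takes a point from camera to world coordinates); the wrist camera has in their place "mount" (4x4, takes a point from camera to tool coordinates, whose origin is the TCP and whose axes are the flange's). Camera axes: x right, y up, looking along -z (the intrinsics and any distortion apply to the point x, -y, -z); pixel columns grow to the right and rows downward; lengths in m; the calibration is good to about 2 mm. A picture is of the moment at which its call begins: read the wrist's pose just before it. There is no depth.
- hand_in(): hands the job in; it is judged then, once.
The state is a dict: "time": time; "qpos": joint angles; "joint_velocities": joint speeds; "tau": joint torques, N m; "tcp_pos": TCP position; "ee_rot": TCP orientation; "wrist_force": force on the tool from outside, world axes, zero at the start; "wrist_torque": the same for the moment, N m; "finger_gap": finger opening in m; "gripper_force": force on a finger pad.
Only numpy, scipy, OpenCV 4.12 (cv2) and the standard library are available. Lean on these libraries where they do the work, as an engineer would, in place of code of your own. Each camera call takes 0.05 s, during which the arm holds its last target. There are 200 camera calls.

TASK

The rinsed gauge blocks are in the little wire basket in the shallow tray: lift the basket by the black grip of its bail and hang it on the drain stand, set down softly so that its bail wire rests in both hooks over the drip pan. Before letting go, tug it gently downwards, about 7 N beyond its own weight, for a good second to be sure that both hooks hold it; never load the hooks hard (they stand about 20 N). Then let go, leaving it hanging straight and still, and leave the parallel in the tray and the block, tweezers and blower lying in between where they are.

Things in the scene. Friction and masses are not known exactly. Their poses are not given: they have to be found in the camera images.
- basket: open steel wire basket, 84 (x) x 104 (y) x 42 mm high, with five gauge blocks fixed in its slots, 0.43 to 0.57 kg in all, rigid. Origin under its centre, y along the bail wire, z up. Rigid 7 mm wire bail: uprights at y = -55 and +55 mm carry a straight wire along y. Looks the same turned half round and may be hung either way round
- grip (a point): centre of the black plastic grip on top of the bail, 170 mm above the basket's underside, 45 mm above the bail wire. A block 12 mm thick (basket x), 34 mm long (basket y), 16 mm high: pinch it from above across the 12 mm. A wire loop joins it to the bail wire at y = -20 and +20 mm
- bail (a point): middle of the straight bail wire's centreline, 125 mm above the basket's underside (83 mm above its rim), parallel to basket y. The hooks take this wire on both sides, between the loop (y = 20 mm) and the uprights (y = 55 mm)
- stand: drain stand, heavy, fixed. Origin on the table straight below the seats of its two hooks, midway between them; x from the hooks to the rod behind, y from hook to hook, z up. Grey base plate 235 x 150 x 12 mm. A clamp on the rod carries a cross bar (95 mm behind the seats) with two forward hooks of 8 mm bar at y = -38 and +38 mm, open upwards
- pan (a point): on the stand's origin axis, 15 mm above the table: floor of the drip pan, rim 26 mm high, under the hooks. Above it each hook has a flat seat 14 mm long in x; from it the front flank rises 20 mm to the tip at x = -22 mm, the rear flank 20 mm to a shoulder at x = +22 mm. Seated, the bail's middle is above this point within 7 mm in x, 11 mm in y
- rod (a point): foot of the 12 mm rod (280 mm high), 118 mm behind the seats. The clamp is set by hand, its height NOT measured: the seated bail wire's centreline is 206 to 231 mm above the table; it clears the tips 20 mm higher. Come in over the tips from the front (-x), basket below the hooks, lower, feel for the seats. Hooks are stiff: land under 15 mm/s; 1 or 2 mm too far pulls hard
- tray: shallow bright aluminium rinse tray, heavy, fixed, 220 x 320 x 28 mm, floor 4 mm thick; origin under its centre. The basket stands in it. Tray and stand may change sides
- blower: orange rubber blower bulb standing on its base, 72 mm wide, 100 mm tall, in the middle between tray and stand, towards the back; bystander, origin under its centre
- tweezers: steel tweezers lying between the two work places, 130 x 12 x 6 mm; bystander, origin under its centre
- block: single gauge block lying flat in the middle, 35 x 30 x 9 mm; bystander, origin under its centre
- parallel: dark steel parallel standing on edge in the rinse tray beside the basket, 120 x 14 x 45 mm; bystander, origin under its centre
Mind the look-alikes: they are no part of the job. Leave any blue or green look-alike of the basket alone.

How it is judged:
By the outcome, as a careful person would: the job done as asked, in the order asked, and still so for the second after the job is handed in, with the robot touching nothing.
It also fails if it takes over 62 s, if anything falls off the work surface, if the arm or the gripper's body presses on something with over 40 N, if the wrist force passes 120 N, or if a joint passes its speed limit or range.

## Working session

There is one attempt and no reset: what is moved stays moved. The work goes in short steps, Python scripts to look and compute and a shell command to move; the robot and the scene stay as the last step left them, time stands still between calls to the robot, and variables do not carry over. Pictures are saved under pics/ and viewed, at most 10 in all, crops included, and the job is handed in when it is done.

```bash
ls; mkdir -p pics
cat > h.py <<'E'
from plant import *
import numpy as np, cv2
from scipy.spatial.transform import Rotation as R
def snap(n,f):
    d=get_image(n); cv2.imwrite('pics/'+f,cv2.cvtColor(d['image'],cv2.COLOR_RGB2BGR)); return d
E
python3 - <<'E'
from h import *
np.set_printoptions(precision=4,suppress=True)
s=state(); print(s)
for n in ("side","top"):
    d=snap(n,n+'1.png'); print({k:v for k,v in d.items() if k!='image'})
E
```

```text
pics
{'time': 0.0, 'qpos': array([ 1.0839,  0.2212,  1.5276, -0.    ,  1.3947, -0.1261]), 'joint_velocities': array([-0.0013, -0.0012,  0.0003, -0.0008, -0.0008, -0.0002]), 'tau': array([  0.0004, -49.4622, -38.737 ,   0.07  ,   0.0573,  -0.0001]), 'tcp_pos': array([0.2204, 0.5842, 0.2215]), 'ee_rot': array([-0.5636, -3.0901,  0.0029]), 'wrist_force': array([ 0.2053, -1.1222, -0.5366]), 'wrist_torque': array([-0.0316, -0.03  ,  0.0371]), 'gripper_force': 0.0, 'finger_gap': 0.08672569503476976}
{'fx': 444.4998222901179, 'fy': 444.4998222901179, 'cx': 321.27141394345614, 'cy': 237.64191684657473, 'world_from_camera': array([[-0.9829,  0.1036, -0.1525,  0.3668],
       [-0.1843, -0.5293,  0.8282,  0.6281],
       [ 0.0051,  0.8421,  0.5393,  0.5996],
       [ 0.    ,  0.    ,  0.    ,  1.    ]])}
{'fx': 523.8520398125075, 'fy': 523.8520398125075, 'cx': 318.62771272961453, 'cy': 239.9736038393083, 'world_from_camera': array([[-0.0037,  0.9942, -0.1071,  0.3969],
       [-1.    , -0.0038, -0.0004, -0.0656],
       [-0.0008,  0.1071,  0.9942,  1.1132],
       [ 0.    ,  0.    ,  0.    ,  1.    ]])}
```

View pics/side1.png

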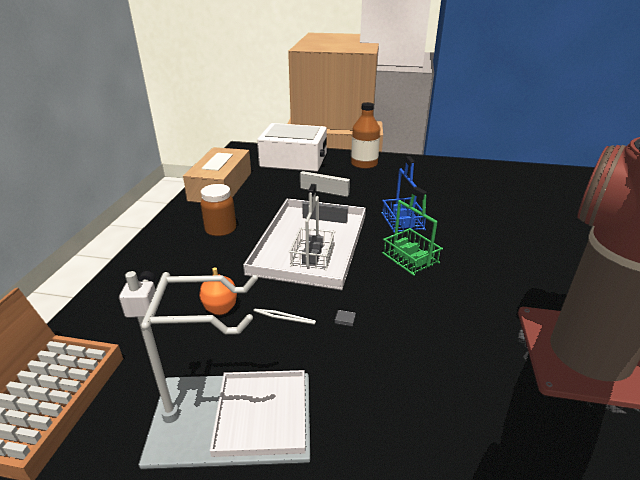

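View pics/top1.png

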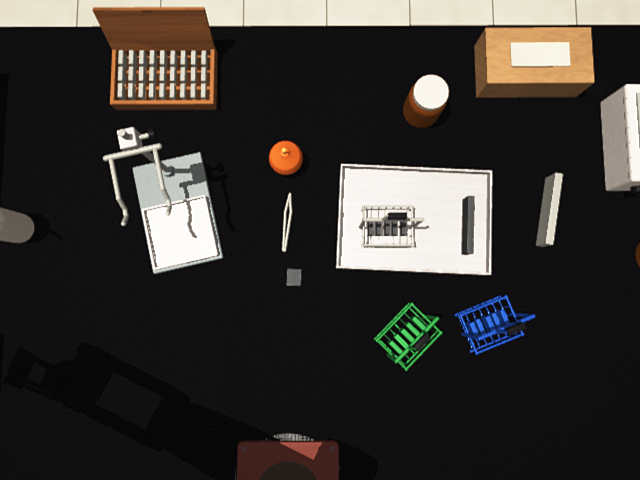

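The side view shows the stand at the left front, with hook tips near (250,285) and (245,325). The steel basket is in the tray around (313,240) and the look-alikes stand outside it. In the top view the grip is near (397,216) and the hooks end near (125,222) and (168,212). I'll zoom in on these.

Run:
```python
import cv2,numpy as np
t=cv2.imread('pics/top1.png');s=cv2.imread('pics/side1.png')
def c(im,x,y,w,h,k): 
    return cv2.resize(im[y:y+h,x:x+w],(400,300),interpolation=cv2.INTER_CUBIC)
a=np.vstack([np.hstack([c(t,350,180,100,75,4),c(s,270,165,100,75,4)]),np.hstack([c(t,95,120,140,105,4),c(s,130,250,140,105,4)])])
cv2.imwrite('pics/crop1.png',a)
```

```text
(no output)
```

View pics/crop1.png

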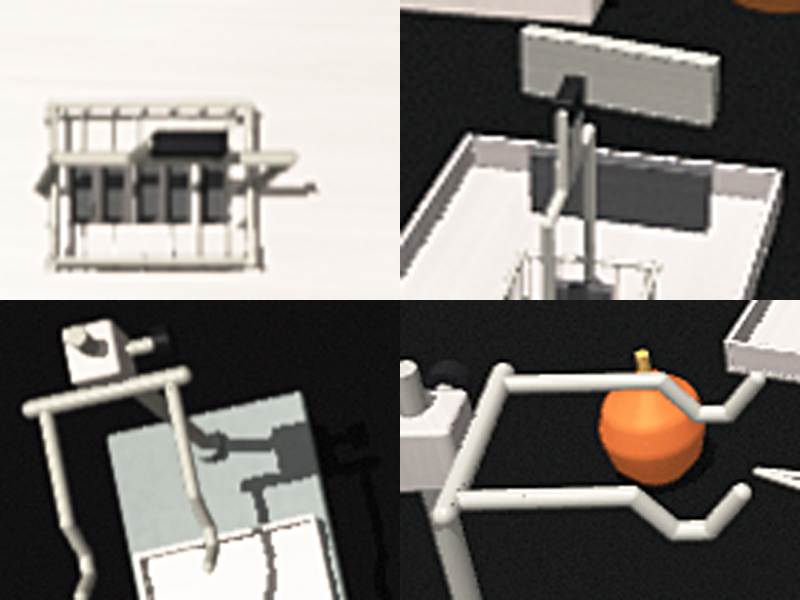

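```bash
cat > fit.py <<'E'
from h import *
from scipy.optimize import least_squares
cam={'s':(444.5,321.27,237.64,np.array([[-0.9829,0.1036,-0.1525,0.3668],[-0.1843,-0.5293,0.8282,0.6281],[0.0051,0.8421,0.5393,0.5996]])),
'T':(523.85,318.63,239.97,np.array([[-0.0037,0.9942,-0.1071,0.3969],[-1,-0.0038,-0.0004,-0.0656],[-0.0008,0.1071,0.9942,1.1132]]))}
def proj(c,p):
    f,cx,cy,M=cam[c]; q=M[:,:3].T@(p-M[:,3]); return np.array([cx-f*q[0]/q[2],cy+f*q[1]/q[2]])
def place(p,q):
    c,s=np.cos(p[2]),np.sin(p[2]); return np.array([p[0]+c*q[0]-s*q[1],p[1]+s*q[0]+c*q[1],q[2]+0])
def fit(obs,model,p0):
    r=lambda p:np.concatenate([proj(c,place(p,model(k,p[3])))-uv for c,k,uv in obs])
    o=least_squares(r,p0,loss='soft_l1'); 
    print(np.round(o.x,4)); 
    for (c,k,uv),e in zip(obs,r(o.x).reshape(-1,2)): print(c,k,np.round(e,1))
    return o.x
E
python3 - <<'E'
from fit import *
S=lambda x,y:('s',(130+(x-400)/2.857,250+(y-300)/2.857)); T=lambda x,y:('T',(95+x/2.857,120+(y-300)/2.857))
def st(k,h): n,sg=k; x,z={'tip':(-.022,.0125),'sh':(.022,.0125),'s0':(-.007,-.0075),'s1':(.007,-.0075),'bar':(.095,.0125)}[n]; return np.array([x,sg*.038,h+z])
raw=[('tip',-1,S(758,380)),('tip',1,S(743,492)),('sh',-1,S(661,382)),('sh',1,S(636,494)),('s1',-1,S(698,413)),('s0',-1,S(725,412)),('s1',1,S(678,531)),('s0',1,S(709,531)),
('tip',-1,T(209,565)),('sh',-1,T(190,497)),('sh',1,T(68,525)),('bar',-1,T(172,383)),('bar',1,T(41,407)),('bar',-1,S(510,383)),('bar',1,S(455,498)),('s1',-1,T(210,528)),('s1',1,T(89,564))]
fit([(c,(n,s),uv) for n,s,(c,uv) in raw],st,[.55,.2,.2,.218])
S=lambda x,y:('s',(270+(x-400)/4,165+y/4)); T=lambda x,y:('T',(350+x/4,180+y/4))
B={'grip':(0,0,.170),'b+':(0,.055,.125),'b-':(0,-.055,.125),'c1':(.042,.052,.042),'c2':(.042,-.052,.042),'c3':(-.042,-.052,.042),'c4':(-.042,.052,.042)}
raw=[('grip',T(190,144)),('grip',S(571,93)),('b+',T(52,158)),('b-',T(295,155)),('b+',S(549,220)),('b-',S(589,130)),('c1',T(50,105)),('c2',T(257,105)),('c3',T(258,265)),('c4',T(50,267))]
fit([(c,n,uv) for n,(c,uv) in raw],lambda k,h:np.array(B[k])+[0,0,h],[.45,-.2,0,.004])
s=state();print(R.from_rotvec(s['ee_rot']).as_matrix().round(3))
E
```

```text
[0.5484 0.23   0.2277 0.2276]
s ('tip', -1) [ 0.  -0.6]
s ('tip', 1) [-0.1  0.1]
s ('sh', -1) [ 0.2 -0.5]
s ('sh', 1) [-0.5  0.4]
s ('s1', -1) [0.3 0.2]
s ('s0', -1) [1.4 0.3]
s ('s1', 1) [-0.4 -0.4]
s ('s0', 1) [ 0.6 -0.7]
T ('tip', -1) [0.1 1.5]
T ('sh', -1) [1.6 0.3]
T ('sh', 1) [0.2 0.6]
T ('bar', -1) [-0.6 -0.7]
T ('bar', 1) [1.6 0.8]
s ('bar', -1) [-3.3  0.3]
s ('bar', 1) [-0.6  0.6]
T ('s1', -1) [-0.3  0.1]
T ('s1', 1) [-1.1 -2.6]
[ 0.5403 -0.208  -0.0011  0.006 ]
T grip [0.  0.3]
s grip [-0.2  0.7]
T b+ [1.9 0.5]
T b- [-0.7  1.1]
s b+ [ 0.1 -0. ]
s b- [ 0.2 -1.4]
T c1 [ 0.1 -0.6]
T c2 [-1.1 -0.7]
T c3 [-0.5 -0.1]
T c4 [ 0.6 -0.5]
[[-0.936  0.353 -0.001]
 [ 0.353  0.936 -0.002]
 [ 0.    -0.002 -1.   ]]
```

Both fits are good. The basket is at (0.540, -0.208) with yaw 0. The stand is at (0.548, 0.230) with yaw 0.228 and a seat height of about 0.228. Next I turn the tool to the basket and travel over to it.

```bash
python3 -m jog '[[0,0,-0.006,0.12,0.087],[0,0,-0.006,0.12,0.087],[0,0,-0.006,0.12,0.087],[0,0,-0.006,0.12,0.087],[0,0,-0.006,0.12,0.087]]'
python3 -m jog '[[0,0,-0.006,0.12,0.087],[0,0,-0.006,0.12,0.087],[0,0,-0.006,0.12,0.087],[0,0,0,0.12,0.087],[0,0,0,0.13,0.087]]'
python3 -m jog '[[-0.036,0.012,0,0,0.087],[-0.036,0.012,0,0,0.087],[-0.036,0.012,0,0,0.087],[-0.036,0.012,0,0,0.087],[-0.036,0.012,0,0,0.087]]'
python3 -m jog '[[-0.036,0.012,0,0,0.087],[-0.036,0.012,0,0,0.087],[-0.036,0.012,0,0,0.087],[-0.036,0.012,0,0,0.087],[-0.036,0.012,0,0,0.087]]'
python3 -m jog '[[-0.036,0.016,0,0,0.087],[-0.036,0.016,0,0,0.087],[-0.036,0.016,0,0,0.087],[-0.036,0.016,0,0,0.087],[-0.036,0.016,0,0,0.087]]'
python3 -c "
from h import *
s=state();print(s['qpos'],s['tcp_pos'],R.from_rotvec(s['ee_rot']).as_matrix().round(3))"
```

```text
time: 0.52
tcp_pos: [0.2205, 0.5844, 0.2521]
ee_rot: [-1.46, -2.782, 0.002]
wrist_force: [0.1, -0.8, -0.5]
finger_gap: 0.0869
gripper_force: 0.0
time: 0.93
tcp_pos: [0.2206, 0.5848, 0.2706]
ee_rot: [-2.222, -2.22, -0.0]
wrist_force: [-0.4, -0.2, 0.2]
finger_gap: 0.0869
gripper_force: 0.0
time: 1.35
tcp_pos: [0.2814, 0.4032, 0.2698]
ee_rot: [2.215, 2.228, -0.002]
wrist_force: [0.7, 0.3, 0.1]
finger_gap: 0.0868
gripper_force: 0.0
time: 1.77
tcp_pos: [0.3423, 0.2236, 0.2702]
ee_rot: [-2.215, -2.228, 0.0]
wrist_force: [0.8, -0.3, -0.2]
finger_gap: 0.0868
gripper_force: 0.0
time: 2.18
tcp_pos: [0.4235, 0.0438, 0.2704]
ee_rot: [2.216, 2.227, 0.0]
wrist_force: [0.8, 0.3, 0.5]
finger_gap: 0.0868
gripper_force: 0.0
[-8.26563209e-02 -3.07069875e-01  1.94743325e+00  1.22494732e-04
  1.50096653e+00 -8.75325446e-02] [0.42347419 0.04382853 0.27044034] [[-0.005  1.     0.   ]
 [ 1.     0.005  0.   ]
 [ 0.     0.    -1.   ]]
```

```bash
python3 -m jog '[[-0.036,0.017,0,0,0.087],[-0.036,0.017,0,0,0.087],[-0.036,0.017,0,0,0.087],[-0.036,0.017,0,0,0.087],[-0.036,0.017,0,0,0.087]]'
python3 -m jog '[[-0.036,0.016,0.01,0,0.087],[-0.036,0.016,0.01,0,0.087],[0,0,0,0,0.087],[0,0,0,0,0.087],[0,0,0,0,0.087]]'
python3 - <<'E'
from h import *
s=state();print(s['tcp_pos'],s['ee_rot'],s['wrist_force'])
d=snap('wrist','w1.png');print({k:v for k,v in d.items() if k!='image'})
M=R.from_rotvec(s['ee_rot']).as_matrix();m=d['mount']
for p in ([.540,-.208,.174],[.540,-.208,.166],[.540,-.208,.182]):
    t=M.T@(np.array(p)-s['tcp_pos']);q=m[:3,:3].T@(t-m[:3,3]);print(p,d['cx']-d['fx']*q[0]/q[2],d['cy']+d['fy']*q[1]/q[2])
E
```

```text
time: 2.6
tcp_pos: [0.5094, -0.1358, 0.2701]
ee_rot: [-2.216, -2.226, 0.0]
wrist_force: [0.3, 0.8, 0.3]
finger_gap: 0.0872
gripper_force: 0.0
time: 3.02
tcp_pos: [0.5411, -0.2053, 0.2498]
ee_rot: [-2.215, -2.225, 0.0]
wrist_force: [-0.6, 0.5, 0.5]
finger_gap: 0.087
gripper_force: 0.0
[ 0.54114325 -0.20534209  0.24981179] [-2.21515777e+00 -2.22495349e+00  2.01052724e-04] [-0.59883366  0.46706426  0.51548201]
{'fx': 398.5497624540687, 'fy': 398.5497624540687, 'cx': 314.024557731482, 'cy': 237.28481916874438, 'mount': array([[-5.46125282e-05,  9.51981465e-01,  3.06155657e-01,
         8.60839895e-02],
       [ 9.99999935e-01,  1.61317052e-04, -3.23228777e-04,
         3.98485516e-04],
       [-3.57095932e-04,  3.06155620e-01, -9.51981412e-01,
        -1.62103014e-01],
       [ 0.00000000e+00,  0.00000000e+00,  0.00000000e+00,
         1.00000000e+00]])}
[0.54, -0.208, 0.174] 311.63303704094636 255.71466797494276
[0.54, -0.208, 0.166] 311.7163257056591 251.45665868359936
[0.54, -0.208, 0.182] 311.54459060816765 260.2363604988547
```

View pics/w1.png

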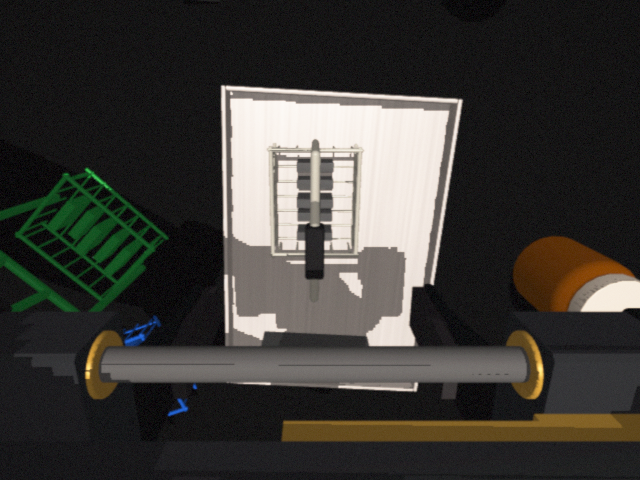

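The wrist view shows the grip centred at (314,252), within 3 mm of the prediction. I'll descend 95 mm and pinch it.

```bash
python3 -m jog '[[0,0,0.022,0,0.087],[0,0,0.022,0,0.087],[0,0,0.022,0,0.06],[0,0,0.015,0,0.05],[0,0,0.013,0,0.04]]'
python3 -m jog '[[0,0,0,0,0.03],[0,0,0,0,0.02],[0,0,0,0,0.0],[0,0,0,0,0.0],[0,0,0,0,0.0]]' 40
python3 -m jog '[[0,0,0,0,0.0],[0,0,0,0,0.0],[0,0,0,0,0.0],[0,0,0,0,0.0],[0,0,0,0,0.0]]' 40
```

```text
time: 3.48
tcp_pos: [0.5413, -0.204, 0.1563]
ee_rot: [2.214, 2.229, 0.0]
wrist_force: [-0.0, 0.6, 0.1]
finger_gap: 0.0739
gripper_force: 0.0
time: 3.9
tcp_pos: [0.5424, -0.206, 0.1581]
ee_rot: [2.214, 2.225, 0.001]
wrist_force: [-0.6, -0.7, 0.3]
finger_gap: 0.0416
gripper_force: 0.0
time: 4.32
tcp_pos: [0.5415, -0.2058, 0.1565]
ee_rot: [-2.216, -2.227, 0.001]
wrist_force: [0.7, -0.9, -1.3]
finger_gap: 0.0113
gripper_force: 40.0
```

```bash
python3 -m jog '[[0,0,-0.005,0,0],[0,0,-0.01,0,0],[0,0,-0.015,0,0],[0,0,-0.02,0,0],[0,0,-0.02,0,0]]'
python3 -m jog '[[0,0,-0.02,0,0],[0,0,-0.02,0,0],[0,0,-0.02,0,0],[0,0,-0.01,0,0],[0,0,0,0,0]]'
python3 -m jog '[[0,0,0,0,0],[0,0,0,0,0],[0,0,0,0,0],[0,0,0,0,0],[0,0,0,0,0]]'
python3 - <<'E'
from h import *
for i in range(6):
    s=state();print(s['time'],s['tcp_pos'],s['ee_rot'],s['wrist_force'],s['wrist_torque'])
d=snap('side','side2.png')
E
```

```text
time: 4.73
tcp_pos: [0.5408, -0.2052, 0.2267]
ee_rot: [-2.214, -2.225, 0.001]
wrist_force: [0.8, 0.0, -3.8]
finger_gap: 0.0116
gripper_force: 40.0
time: 5.15
tcp_pos: [0.5427, -0.2062, 0.2999]
ee_rot: [2.212, 2.224, 0.002]
wrist_force: [0.1, -0.4, -5.2]
finger_gap: 0.0116
gripper_force: 40.0
time: 5.57
tcp_pos: [0.5412, -0.2054, 0.2953]
ee_rot: [-2.215, -2.226, 0.001]
wrist_force: [0.8, 0.5, -4.4]
finger_gap: 0.0116
gripper_force: 40.0
5.5667 [ 0.54117262 -0.205433    0.29534112] [-2.21454042e+00 -2.22563320e+00  8.33417841e-04] [ 0.80935894  0.52591011 -4.37806507] [-0.03795422  0.00715623  0.02056116]
5.5667 [ 0.54117262 -0.205433    0.29534112] [-2.21454042e+00 -2.22563320e+00  8.33417841e-04] [ 0.80935894  0.52591011 -4.37806507] [-0.03795422  0.00715623  0.02056116]
5.5667 [ 0.54117262 -0.205433    0.29534112] [-2.21454042e+00 -2.22563320e+00  8.33417841e-04] [ 0.80935894  0.52591011 -4.37806507] [-0.03795422  0.00715623  0.02056116]
5.5667 [ 0.54117262 -0.205433    0.29534112] [-2.21454042e+00 -2.22563320e+00  8.33417841e-04] [ 0.80935894  0.52591011 -4.37806507] [-0.03795422  0.00715623  0.02056116]
5.5667 [ 0.54117262 -0.205433    0.29534112] [-2.21454042e+00 -2.22563320e+00  8.33417841e-04] [ 0.80935894  0.52591011 -4.37806507] [-0.03795422  0.00715623  0.02056116]
5.5667 [ 0.54117262 -0.205433    0.29534112] [-2.21454042e+00 -2.22563320e+00  8.33417841e-04] [ 0.80935894  0.52591011 -4.37806507] [-0.03795422  0.00715623  0.02056116]
```

View pics/side2.png

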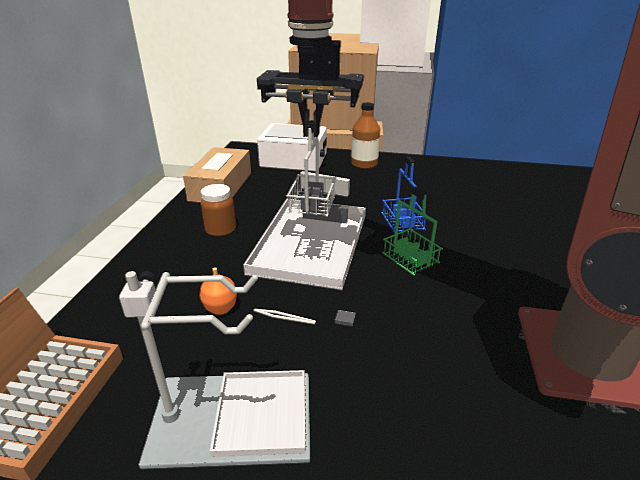

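The basket hangs level in the gripper, weighing about 4.8 N. I carry it to a point in front of the hooks.

```bash
python3 -m jog '[[0.01,-0.002,0,0,0],[0.02,-0.005,0,0,0],[0.03,-0.008,0,0,0],[0.036,-0.009,0,0,0],[0.036,-0.009,0,0,0]]'
python3 -m jog '[[0.036,-0.009,0,0,0],[0.036,-0.009,0,0,0],[0.036,-0.009,0,0,0],[0.036,-0.009,0,0,0],[0.036,-0.009,0,0,0]]'
python3 -m jog '[[0.036,-0.009,0,0,0],[0.03,-0.004,0,0,0],[0.02,-0.002,0,0,0],[0.01,0,0,0,0],[0,0,0,-0.04,0]]'
python3 -m jog '[[0,0,0,-0.08,0],[0,0,0,-0.08,0],[0,0,0,-0.025,0],[0,0,0,0,0],[0,0,0,0,0]]'
python3 - <<'E'
from h import *
s=state();M=R.from_rotvec(s['ee_rot']).as_matrix();print(s['tcp_pos'],s['wrist_force'],M.round(4))
d=np.array([.548,.230,s['tcp_pos'][2]])-s['tcp_pos'];print('to go tool',M.T@d, 'ang',np.arctan2(M[1,1],M[0,1]))
snap('top','top2.png');snap('side','side3.png')
t=cv2.imread('pics/top2.png')[110:290,80:320];s=cv2.imread('pics/side3.png')[200:440,120:440]
cv2.imwrite('pics/c2.png',np.hstack([cv2.resize(t,(400,300)),cv2.resize(s,(400,300))]))
E
```

```text
time: 6.03
tcp_pos: [0.5071, -0.0722, 0.2963]
ee_rot: [-2.217, -2.225, -0.0]
wrist_force: [0.8, 2.0, -4.0]
finger_gap: 0.0113
gripper_force: 40.0
time: 6.45
tcp_pos: [0.4608, 0.108, 0.2968]
ee_rot: [2.216, 2.227, 0.001]
wrist_force: [0.5, 0.3, -4.7]
finger_gap: 0.0116
gripper_force: 40.0
time: 6.87
tcp_pos: [0.4458, 0.2043, 0.2966]
ee_rot: [-2.167, -2.274, -0.002]
wrist_force: [-0.1, 0.5, -5.5]
finger_gap: 0.0117
gripper_force: 40.0
time: 7.28
tcp_pos: [0.4466, 0.2016, 0.2965]
ee_rot: [1.955, 2.459, -0.0]
wrist_force: [0.3, -0.6, -4.8]
finger_gap: 0.0114
gripper_force: 40.0
[0.44655559 0.20158466 0.29652177] [ 0.28964184 -0.60983745 -4.82617252] [[-2.255e-01  9.742e-01 -0.000e+00]
 [ 9.742e-01  2.255e-01 -1.000e-04]
 [-1.000e-04 -0.000e+00 -1.000e+00]]
to go tool [ 4.80600432e-03  1.05239265e-01 -5.19879571e-06] ang 0.22747266746813882
```

View pics/c2.png

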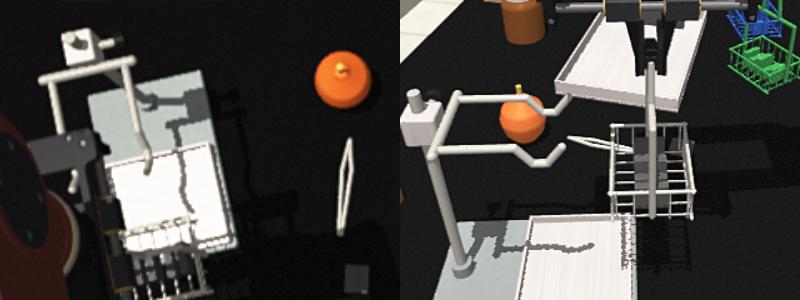

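```bash
python3 -m jog '[[0.001,0.01,0,0,0],[0.001,0.017,0,0,0],[0.001,0.02,0,0,0],[0.001,0.02,0,0,0],[0.001,0.018,0,0,0]]'
python3 -m jog '[[0,0.014,0,0,0],[0,0.006,0,0,0],[0,0,0,0,0],[0,0,0.004,0,0],[0,0,0.004,0,0]]'
python3 -m jog '[[0,0,0,0,0],[0,0,0,0,0],[0,0,0,0,0],[0,0,0,0,0],[0,0,0,0,0]]'
python3 - <<'E'
from h import *
s=state();M=R.from_rotvec(s['ee_rot']).as_matrix();print(s['tcp_pos'],s['wrist_force'],s['wrist_torque'])
d=np.array([.548,.230,s['tcp_pos'][2]])-s['tcp_pos'];print('to go tool',M.T@d)
snap('side','side4.png')
s=cv2.imread('pics/side4.png')[200:380,130:370]
cv2.imwrite('pics/c3.png',cv2.resize(s,(800,600),interpolation=cv2.INTER_CUBIC))
E
```

```text
time: 7.8
tcp_pos: [0.5293, 0.2262, 0.2965]
ee_rot: [1.954, 2.46, 0.0]
wrist_force: [0.7, -0.2, -4.4]
finger_gap: 0.0116
gripper_force: 40.0
time: 8.22
tcp_pos: [0.5471, 0.2306, 0.2884]
ee_rot: [-1.952, -2.461, 0.0]
wrist_force: [0.1, 0.6, -4.9]
finger_gap: 0.0119
gripper_force: 40.0
time: 8.63
tcp_pos: [0.5476, 0.2307, 0.2889]
ee_rot: [1.952, 2.461, 0.001]
wrist_force: [0.2, -0.1, -4.8]
finger_gap: 0.0114
gripper_force: 40.0
[0.54764233 0.23070434 0.28892625] [ 0.1537088  -0.08064266 -4.83083439] [-0.0497144   0.10043686  0.01525614]
to go tool [-7.67334586e-04  1.87669924e-04  9.43589704e-08]
```

View pics/c3.png

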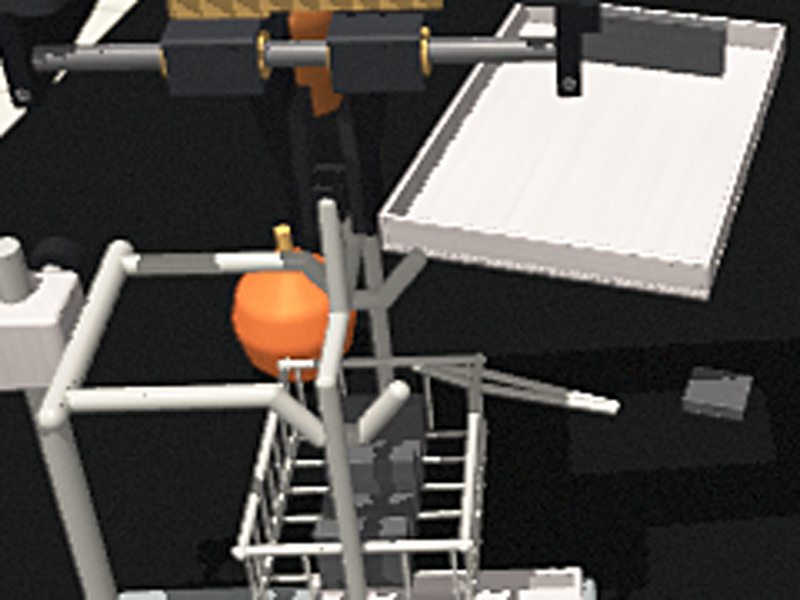

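The bail wire lies over both valleys, between the shoulders and the tips. I lower to just above the expected seat and then feel for it.

```bash
python3 -m jog '[[0,0,0.005,0,0],[0,0,0.006,0,0],[0,0,0.006,0,0],[0,0,0.004,0,0],[0,0,0.002,0,0]]'
python3 -m jog '[[0,0,0,0,0],[0,0,0,0,0],[0,0,0.0005,0,0],[0,0,0.0005,0,0],[0,0,0.0005,0,0]]'
python3 -m jog '[[0,0,0.0005,0,0],[0,0,0.0005,0,0],[0,0,0.0005,0,0],[0,0,0.0005,0,0],[0,0,0,0,0]]'
```

```text
time: 9.1
tcp_pos: [0.547, 0.2305, 0.2639]
ee_rot: [-1.951, -2.461, 0.003]
wrist_force: [0.4, -0.8, -4.7]
finger_gap: 0.0119
gripper_force: 40.0
time: 9.52
tcp_pos: [0.5478, 0.2307, 0.2644]
ee_rot: [1.952, 2.461, 0.001]
wrist_force: [-0.4, -0.5, -5.1]
finger_gap: 0.0115
gripper_force: 40.0
time: 9.93
tcp_pos: [0.5476, 0.2307, 0.2619]
ee_rot: [-1.952, -2.462, 0.0]
wrist_force: [0.3, -0.2, -5.3]
finger_gap: 0.0117
gripper_force: 40.0
```

```bash
python3 -m jog '[[0,0,0.0005,0,0],[0,0,0.0005,0,0],[0,0,0.0005,0,0],[0,0,0.0005,0,0],[0,0,0,0,0]]'
```

```text
time: 10.35
tcp_pos: [0.5476, 0.2307, 0.2599]
ee_rot: [-1.952, -2.462, 0.0]
wrist_force: [-0.3, -1.5, -5.6]
finger_gap: 0.0118
gripper_force: 40.0
```

```bash
python3 -m jog '[[0,0,0.0005,0,0],[0,0,0.0005,0,0],[0,0,0.0005,0,0],[0,0,0,0,0]]'
```

```text
time: 10.68
tcp_pos: [0.5476, 0.2307, 0.2584]
ee_rot: [-1.952, -2.462, 0.0]
wrist_force: [0.2, 0.1, -5.1]
finger_gap: 0.0117
gripper_force: 40.0
```

```bash
python3 -m jog '[[0,0,0.0005,0,0],[0,0,0.0005,0,0],[0,0,0,0,0]]'
```

```text
time: 10.93
tcp_pos: [0.5476, 0.2307, 0.2574]
ee_rot: [-1.952, -2.462, 0.0]
wrist_force: [1.1, 0.5, -6.1]
finger_gap: 0.0117
gripper_force: 40.0
```

```bash
python3 -m jog '[[0,0,0.0005,0,0],[0,0,0.0005,0,0],[0,0,0,0,0]]'
```

```text
time: 11.18
tcp_pos: [0.5476, 0.2307, 0.2564]
ee_rot: [-1.952, -2.462, 0.0]
wrist_force: [0.4, 0.6, -5.5]
finger_gap: 0.0115
gripper_force: 40.0
```

```bash
python3 -m jog '[[0,0,0.0005,0,0],[0,0,0.0005,0,0],[0,0,0,0,0]]'
```

```text
time: 11.43
tcp_pos: [0.5478, 0.2307, 0.256]
ee_rot: [1.952, 2.461, 0.001]
wrist_force: [-0.8, -0.1, -3.1]
finger_gap: 0.0114
gripper_force: 40.0
```

```bash
python3 -m jog '[[0,0,0.0005,0,0],[0,0,0,0,0]]'
```

```text
time: 11.6
tcp_pos: [0.5478, 0.2307, 0.2559]
ee_rot: [1.951, 2.461, 0.001]
wrist_force: [-1.0, -0.7, 1.2]
finger_gap: 0.0118
gripper_force: 40.0
```

```bash
python3 -m jog '[[0,0,0.0005,0,0],[0,0,0,0,0]]'
```

```text
time: 11.77
tcp_pos: [0.548, 0.2308, 0.2557]
ee_rot: [1.951, 2.461, 0.002]
wrist_force: [-3.1, -0.2, 4.6]
finger_gap: 0.0114
gripper_force: 40.0
```

Contact was made at z 0.256. Before tugging I check the side force and the seating.

```bash
python3 -m jog '[[0,0,0,0,0]]' >/dev/null
python3 - <<'E'
from h import *
s=state();print(s['tcp_pos'],s['wrist_force'],s['wrist_torque'])
snap('side','side5.png')
s=state();print(s['tcp_pos'],s['wrist_force'],s['wrist_torque'])
s=cv2.imread('pics/side5.png')[240:345,180:320]
cv2.imwrite('pics/c4.png',cv2.resize(s,(800,600),interpolation=cv2.INTER_CUBIC))
E
```

```text
[0.54796685 0.23077611 0.25567156] [-1.82209588 -0.4546073   5.88454353] [-0.29970946  0.6055802  -0.00652946]
[0.54796701 0.23077355 0.25565806] [-2.87782367 -0.7692213   4.16837203] [-0.29082913  0.6508949  -0.01058944]
```

View pics/c4.png

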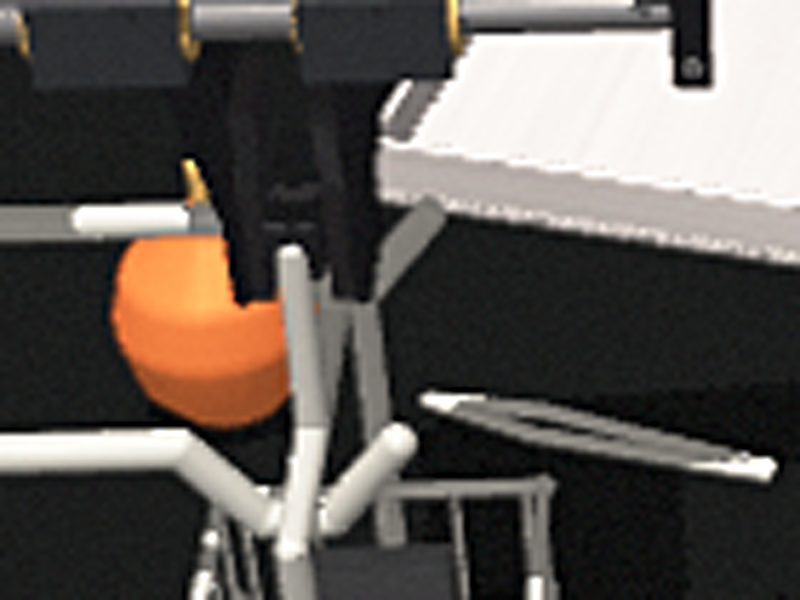

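The wire sits in the middle of the valley, and the small side force looks like friction. I tug a little more, to about +7 N, and hold it.

```bash
python3 -m jog '[[0,0,0.0003,0,0],[0,0,0,0,0],[0,0,0,0,0]]'; python3 -m jog '[[0,0,0,0,0]]'|grep -E 'force|time'; python3 -m jog '[[0,0,0,0,0]]'|grep wrist;python3 -m jog '[[0,0,0,0,0]]'|grep wrist
```

```text
time: 12.15
tcp_pos: [0.548, 0.2308, 0.2556]
ee_rot: [1.951, 2.461, 0.002]
wrist_force: [-3.4, -1.3, 7.3]
finger_gap: 0.0117
gripper_force: 40.0
time: 12.23
wrist_force: [-1.9, -1.4, 7.7]
gripper_force: 40.0
wrist_force: [-2.5, -1.1, 7.5]
wrist_force: [-3.5, -0.9, 6.0]
```

Mean is about 7 N. Holding it for another 1.5 s.

```bash
for i in 1; do python3 -m jog '[[0,0,0,0,0],[0,0,0,0,0],[0,0,0,0,0],[0,0,0,0,0],[0,0,0,0,0]]'|grep wrist; python3 -m jog '[[0,0,0,0,0],[0,0,0,0,0],[0,0,0,0,0],[0,0,0,0,0],[0,0,0,0,0]]'|grep wrist;  python3 -m jog '[[0,0,0,0,0],[0,0,0,0,0],[0,0,0,0,0],[0,0,0,0,0],[0,0,0,0,0]]'|grep wrist;python3 -m jog '[[0,0,0,0,0],[0,0,0,0,0],[0,0,0,0,0]]'; done
```

```text
wrist_force: [-3.3, -0.7, 5.9]
wrist_force: [-2.0, -0.9, 6.6]
wrist_force: [-2.8, -0.9, 6.3]
time: 13.9
tcp_pos: [0.548, 0.2308, 0.2556]
ee_rot: [1.951, 2.461, 0.002]
wrist_force: [-2.2, -1.2, 6.8]
finger_gap: 0.0114
gripper_force: 40.0
```

```bash
python3 -m jog '[[0,0,-0.0003,0,0],[0,0,-0.0003,0,0],[0,0,-0.0003,0,0],[0,0,0,0,0],[0,0,0,0,0]]'
```

```text
time: 14.32
tcp_pos: [0.5479, 0.2308, 0.2557]
ee_rot: [1.952, 2.461, 0.001]
wrist_force: [-2.7, -0.6, 5.4]
finger_gap: 0.0116
gripper_force: 40.0
```

```bash
python3 -m jog '[[0,0,0,0,0]]'; python3 -m jog '[[0,0,0,0,0]]'|grep wrist
```

```text
time: 14.4
tcp_pos: [0.5479, 0.2308, 0.2557]
ee_rot: [1.952, 2.461, 0.001]
wrist_force: [-2.1, -0.6, 5.0]
finger_gap: 0.012
gripper_force: 40.0
wrist_force: [-2.1, -0.7, 5.5]
```

```bash
python3 -m jog '[[0,0,-0.0003,0,0],[0,0,-0.0003,0,0],[0,0,0,0,0],[0,0,0,0,0]]'
```

```text
time: 14.82
tcp_pos: [0.5478, 0.2307, 0.2557]
ee_rot: [1.952, 2.462, 0.0]
wrist_force: [-0.9, -0.5, 3.8]
finger_gap: 0.0114
gripper_force: 40.0
```

```bash
python3 -m jog '[[0,0,-0.0003,0,0],[0,0,0,0,0],[0,0,0,0,0]]'
```

```text
time: 15.07
tcp_pos: [0.5477, 0.2307, 0.2558]
ee_rot: [-1.952, -2.462, 0.0]
wrist_force: [-1.1, 0.1, 1.7]
finger_gap: 0.0114
gripper_force: 40.0
```

```bash
python3 -m jog '[[0,0,-0.0003,0,0],[0,0,0,0,0],[0,0,0,0,0]]'
```

```text
time: 15.32
tcp_pos: [0.5476, 0.2307, 0.2559]
ee_rot: [-1.952, -2.461, 0.0]
wrist_force: [0.5, 0.8, -0.8]
finger_gap: 0.0113
gripper_force: 40.0
```

```bash
python3 -m jog '[[0,0,0,0,0],[0,0,0,0,0]]' 5;python3 -c "
from h import *
s=state();print(s['wrist_torque'],s['wrist_force'])"
```

```text
time: 15.48
tcp_pos: [0.5476, 0.2307, 0.2559]
ee_rot: [-1.952, -2.461, 0.0]
wrist_force: [0.9, 0.2, -1.1]
finger_gap: 0.0118
gripper_force: 5.0
[-0.08483436 -0.16399463 -0.03226927] [ 0.88221671  0.24029067 -1.10074619]
```

```bash
python3 -m jog '[[0,0,0,0,0.014],[0,0,0,0,0.016],[0,0,0,0,0.02],[0,0,0,0,0.03],[0,0,0,0,0.04]]'; python3 -m jog '[[0,0,0,0,0.05],[0,0,0,0,0.06],[0,0,0,0,0.06],[0,0,0,0,0.06],[0,0,0,0,0.06]]'; python3 -m jog '[[0,0,-0.003,0,0.06],[0,0,-0.006,0,0.06],[0,0,-0.01,0,0.06],[0,0,-0.02,0,0.06],[0,0,-0.02,0,0.06]]';python3 -m jog '[[0,0,-0.03,0,0.06],[0,0,-0.03,0,0.06],[0,0,-0.02,0,0.06],[0,0,0,0,0.06],[0,0,0,0,0.06]]'
python3 - <<'E'
from h import *
snap('side','side6.png');snap('top','top6.png')
s=cv2.imread('pics/side6.png')[180:420,120:440];t=cv2.imread('pics/top6.png')[90:285,80:340]
cv2.imwrite('pics/c5.png',np.hstack([cv2.resize(s,(400,300)),cv2.resize(t,(400,300))]))
E
```

```text
time: 15.9
tcp_pos: [0.5476, 0.2307, 0.2564]
ee_rot: [-1.952, -2.462, 0.0]
wrist_force: [0.0, -0.9, -0.1]
finger_gap: 0.0262
gripper_force: 0.0
time: 16.32
tcp_pos: [0.5476, 0.2307, 0.2564]
ee_rot: [1.952, 2.462, 0.0]
wrist_force: [-0.5, -0.3, 0.1]
finger_gap: 0.0566
gripper_force: 0.0
time: 16.73
tcp_pos: [0.5474, 0.2306, 0.3163]
ee_rot: [-1.952, -2.461, 0.001]
wrist_force: [0.1, -0.7, 0.5]
finger_gap: 0.0599
gripper_force: 0.0
time: 17.15
tcp_pos: [0.5484, 0.2309, 0.3982]
ee_rot: [1.95, 2.459, 0.006]
wrist_force: [0.7, 0.3, -0.5]
finger_gap: 0.0598
gripper_force: 0.0
```

View pics/c5.png

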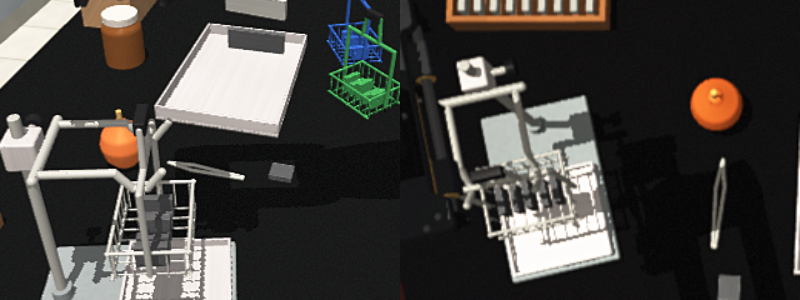

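The basket hangs in both hooks over the pan and the bystanders are where they were. I let it settle, check that it is still, and hand in.

```bash
for k in 1 2 3 4 5 6 7 8; do :; done
W='[[0,0,0,0,0.06],[0,0,0,0,0.06],[0,0,0,0,0.06],[0,0,0,0,0.06],[0,0,0,0,0.06]]'; python3 -m jog '[[0,0,0,0,0.06],[0,0,0,0,0.06],[0,0,0,0,0.06],[0,0,0,0,0.06],[0,0,0,0,0.06]]' >/dev/null
python3 -m jog '[[0,0,0,0,0.06],[0,0,0,0,0.06],[0,0,0,0,0.06],[0,0,0,0,0.06],[0,0,0,0,0.06]]' >/dev/null
python3 -m jog '[[0,0,0,0,0.06],[0,0,0,0,0.06],[0,0,0,0,0.06],[0,0,0,0,0.06],[0,0,0,0,0.06]]' >/dev/null
python3 -m jog '[[0,0,0,0,0.06],[0,0,0,0,0.06],[0,0,0,0,0.06],[0,0,0,0,0.06],[0,0,0,0,0.06]]' >/dev/null
python3 - <<'E'
from h import *
im=[cv2.imread('pics/side6.png')[:,:,::-1]]+[get_image('side')['image'] for _ in range(4)]
for a in im[:-1]: 
    d=np.abs(a[270:440,190:300].astype(int)-im[-1][270:440,190:300]); print(d.mean(),(d>40).sum())
print(state()['time'])
E
```

```text
1.9799108734402853 87
1.746541889483066 0
1.7624598930481283 0
1.7523529411764707 0
19.1167
```

Still, apart from image noise.

```bash
python3 -c "
from plant import *
print(hand_in())"
```

```text
the job is handed in; nothing more can be done
None
```

The basket is hanging still in both hooks over the drip pan after a tug of about 7 N held for about 2 s; it was released and handed in at about 19 s, with the bystanders left where they were.

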